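# Set the bench regulator to its mark and pull the knob out to lock

## Task

Turn the black knob on top of the bench regulator clockwise (seen from above) until its pointer is at the raised mark on the plate, then pull it straight up until its stem is fully out and locked, and let go of it. The hidden catch lies a little past the mark, so from there ease the knob on clockwise under a gentle upward pull until you feel it come free, and never haul on a knob that will not rise. Leave the jars and the bottle alone.

Things in the scene. Friction and masses are not known exactly. Their poses are not given: they have to be found in the camera images.
- regulator: Bench gas regulator, fixed to the bench: steel foot 110 x 120 x 10 mm, round aluminium bell (radius 46 mm, 57 mm high), round gauge on its front, a brass hose barb each side (out to 74 mm). Origin on the knob's upright axis at bench height; its -x axis points out through the gauge (roughly to the robot), z up.
- knob_grip (a point): Middle of the black knob's upright finger bar, on the knob's axis; 92 mm above the bench while down, turns and rises with the knob. Bar 44 long x 16 wide mm, from 71 to 105 mm high, on a disc of radius 23 mm. Site x lies along the bar; -x points along the pointer: the side with a small nib on the disc (reaching 32 mm) and a white line. Grip the bar across its 16 mm from above.
- index_mark (a point): Top of the one raised rib (14 x 4 mm, 4 mm high) on the round plate (radius 50 mm, top 61 mm high) under the knob; 42 mm from the axis, 65 mm high. Site -x points outward along the rib; the pointer is at the mark when it agrees with knob_grip's -x. The hidden catch lies 0.08 to 0.34 rad clockwise past it, unknown, about 0.07 rad wide; elsewhere a stop holds the stem in after 1 mm.
- dial (a joint): Angle of the knob, rad, counter-clockwise from above positive; 0 when the pointer is in line with the regulator's -x axis; range -0.8 to 1.5. It starts 0.35 to 1.15 rad counter-clockwise of the mark. Friction 0.05 N m; stays where left. With the stem more than about 1 mm out in the catch, the knob turns no further than the catch's width.
- stem (a joint): How far the stem is out, m: 0 fully in, 0.010 fully out and locked. Sliding friction 2.5 N; it stays where it is left.
- knob (a joint): How far the knob is drawn up on the stem against its spring, m: 1 N per mm. The knob's rise is stem + knob. Blocked, a 7.5 mm lift pulls with about 6.5 to 7.5 N; in the catch the stem then rises 2 to 5 mm by itself and the pull drops to about 3 to 4 N. To bring the stem fully out lift the knob 14 to 17 mm in all. A pull over 12 N (0.012 m) does damage.
- squat_jar: Squat white jar with white lid, 71 mm across, 70 mm high, standing behind the regulator; origin at the centre of its underside.
- small_bottle: White bottle with a red cap, 60 mm across, 130 mm high, standing to the right; origin at the centre of its underside.
- low_jar: Low white jar with a translucent lid, 70 mm across, 66 mm high, standing near the front edge to the right; origin at the centre of its underside.

How it is judged:
By the outcome, as a careful person would: the job done as asked, in the order asked, and still so for the second after the job is handed in, with the robot touching nothing.
It also fails if it takes over 48 s, if anything falls off the work surface, if the arm or the gripper's body presses on something with over 40 N, if the wrist force passes 120 N, or if a joint passes its speed limit or range.

## Robot

A 6-joint arm with a two-finger parallel gripper is mounted at the origin on a cart in front of the work surface, level with it; the furniture and walls round the work are solid. World frame = base frame: x ahead of the robot, y to its left, z up, the work surface at z = 0. Lengths are in m, angles in rad, forces in N, time in s.
With the tool pointing down it reaches from about 0.275 to 0.75 m from the base axis. Payload 10.2 kg.
Tool frame: the origin (TCP) lies on the centre line of the jaws, within the pads' length; the fingertips stand tip_reach ahead of it and the grasp point (between the pads) lies 2 mm behind it (tip_reach is the distance from the TCP to the fingertips, in m); z points along the fingers, y is the line along which they close (so a half turn about z gives the same grasp; the last joint's range is limited). The gripper opens to 85 mm and grips with 20 to 120 N. Pads are 22 mm wide; open, the fingers measure 114 mm over their backs; the gripper's body (76 mm by 85 mm) begins 54 mm behind the grasp point. The pads swing forward as they close: fully open they stand 13 mm farther back than shut.
Start: joints at [0.978, 0.313, 1.498, -0, 1.331, -0.223], TCP at [0.19, 0.49, 0.248] pointing down, gripper open.
Joint ranges: [-2.94, 2.94], [-0.97, 2.17], [0.19, 2.56], [-1.23, 4.37], [0.02, 3.11], [-2.88, 2.88]. Speed limits (rad/s): [2.39, 2.39, 3.01, 3.14, 3.14, 3.14].

## Interface

Orientations are given as [roll, pitch, yaw] about the fixed x, y, z axes, in that order (R = Rz(yaw) Ry(pitch) Rx(roll)).
In Python, from workcell import * gives the robot as it stands.
- The arm moves only by the shell command python3 -m pendant 'ROWS' [FORCE]. ROWS is JSON, a list that holds one entry, the list of rows, each a list of 7 numbers: the shift along the world's x, y, z in cm, then the turn, a rotation vector about the world's x, y, z in rad, then the opening, from 0 (shut) to 1 (fully open). In form: [[[x, y, z, rx, ry, rz, claw], ...]]. A call has 1 to 12 rows; each row shifts and turns the commanded pose from where the row before left it; what a row does not reach is not made up. A row lasts 1/8 s, in which the tool goes at most 62.5 mm and 10.7 degrees, less where a joint would pass 70% of its speed; a pose out of reach is approached as far as the arm can. A call is refused whole if a number of a shift passes 6.25 or a number of a turn 0.188, either way. A call with a gripper value outside its range is refused whole. The fingers move at their own pace and stop on an object; FORCE is the grip in N (left out, the last holds). Time passes only in rows, so rows that do not move let the fingers close. It gives the time, the measured TCP pose, the force, the opening and the grip force at its end, in the units of the state.
- state(): the state, without advancing time (a new reading comes with each control period).
- camera(name): name is "side" or "top" or "wrist"; returns a dict with "frame" (400x640x3 uint8, red, green, blue), "K" (3x3 intrinsics, pixels), "k1" (the pictures are not rectified: a ray, as slopes to the right and down, at radius r is drawn at 1 + k1 r^2 times it, then the intrinsics apply), "R" (3x3) and "t" (3): a world point X has camera coordinates R X + t; the wrist camera has in their place "tool_from_camera" (4x4, takes a point from camera to tool coordinates, whose origin is the TCP and whose axes are the flange's). Camera axes: x right, y down, z forward; pixel columns grow to the right and rows downward; lengths in m; the calibration is good to about 2 mm. A picture is of the moment at which its call begins: read the wrist's pose just before it. There is no depth.
- job_done(): hands the job in; it is judged then, once.
The state is a dict: "time": time; "joint_positions": joint angles; "joint_velocities": joint speeds; "joint_efforts": joint torques, N m; "position": TCP position; "ee_rot": TCP orientation; "wrist_force": force on the tool from outside, world axes, zero at the start; "ft_torque": the same for the moment, N m; "grip_width": finger opening in m; "grasp_force": force on a finger pad.
Only numpy, scipy, OpenCV 4.12 (cv2) and the standard library are available. Lean on these libraries where they do the work, as an engineer would, in place of code of your own. Each camera call takes 0.05 s, during which the arm holds its last target. There are 200 camera calls.

## Working session

There is one attempt and no reset: what is moved stays moved. The work goes in short steps, Python scripts to look and compute and a shell command to move; the robot and the scene stay as the last step left them, time stands still between calls to the robot, and variables do not carry over. Pictures are saved under pics/ and viewed, at most 10 in all, crops included, and the job is handed in when it is done.

```bash
mkdir -p pics
cat > h.py <<'E'
from workcell import *
import numpy as np, cv2
from scipy.spatial.transform import Rotation as Ro
def ray(c,uv,s=None):
    d=np.array([c['k1'],0,0,0,0],float)
    p=cv2.undistortPoints(np.array([[uv]],float),np.array(c['K'],float),d)[0,0]
    v=np.array([p[0],p[1],1.])
    if 'R' in c:
        R=np.array(c['R']);t=np.array(c['t']);return -R.T@t,R.T@v
    T=np.array(c['tool_from_camera']);W=Ro.from_euler('xyz',s['ee_rot']).as_matrix()
    return W@T[:3,3]+np.array(s['position']),W@T[:3,:3]@v
def onz(c,uv,z,s=None):
    o,d=ray(c,uv,s);return o+d*(z-o[2])/d[2]
def save(c,n): cv2.imwrite('pics/'+n+'.png',c['frame'][:,:,::-1])
E
python3 - <<'E'
from h import *
s=state();print(s)
for n in ('top','side','wrist'):
    c=camera(n);save(c,n+'0');print(n,c['K'],c['k1'],c.get('R'),c.get('t'),c.get('tool_from_camera'))
import workcell;print([k for k in dir(workcell) if k[0]!='_'])
a=np.vstack([cv2.imread('pics/%s0.png'%n) for n in('top',)])
E
```

```text
{'time': 0.0, 'joint_positions': array([ 9.77605963e-01,  3.13486823e-01,  1.49846054e+00, -4.20701037e-06,
        1.33101134e+00, -2.23353887e-01]), 'joint_velocities': array([-6.37586316e-04, -2.76663516e-04,  7.17288305e-04, -5.33820265e-05,
        1.88024459e-04,  1.40265371e-04]), 'joint_efforts': array([ 7.67035544e-04, -4.12249589e+01, -2.59752399e+01, -2.49257357e-05,
        3.98536708e-03, -4.99595970e-06]), 'position': array([0.18961721, 0.48929841, 0.2477074 ]), 'ee_rot': array([-3.14025964e+00, -2.98596348e-04,  2.77175698e+00]), 'wrist_force': array([-0.46829779,  0.78083485,  0.97470613]), 'ft_torque': array([-0.02992609, -0.00588748, -0.05219524]), 'grasp_force': 0.0, 'grip_width': 0.08544143174807099}
top [[446.91491242   0.         314.26247832]
 [  0.         446.91491242 198.56887385]
 [  0.           0.           1.        ]] -0.008420995827504298 [[ 0.01044678 -0.99923004 -0.03781785]
 [-0.99357253 -0.0061097  -0.11303232]
 [ 0.11271424  0.0387556  -0.99287134]] [-0.05099215  0.55290989  0.87199598] None
side [[387.1838364    0.         320.2421222 ]
 [  0.         387.1838364  205.36041517]
 [  0.           0.           1.        ]] 0.0008045863530394658 [[-0.97114119 -0.23845768 -0.00476605]
 [-0.09890109  0.42080703 -0.90174277]
 [ 0.21703307 -0.87524818 -0.43224677]] [0.50071661 0.17078978 0.71408908] None
wrist [[314.52801446   0.         315.95033056]
 [  0.         314.52801446 207.56314937]
 [  0.           0.           1.        ]] -0.03096583681242121 None None [[-9.41986747e-04 -9.58928774e-01 -2.83645410e-01  7.08374947e-02]
 [ 9.99999357e-01 -7.24150531e-04 -8.72841060e-04  4.27814767e-04]
 [ 6.31590434e-04 -2.83646050e-01  9.58928840e-01 -1.25855501e-01]
 [ 0.00000000e+00  0.00000000e+00  0.00000000e+00  1.00000000e+00]]
['PlanningError', 'camera', 'job_done', 'state', 'tip_reach']
```

View pics/top0.png

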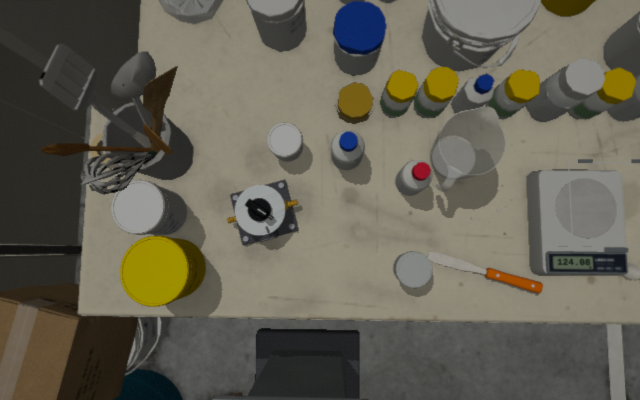

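View pics/side0.png

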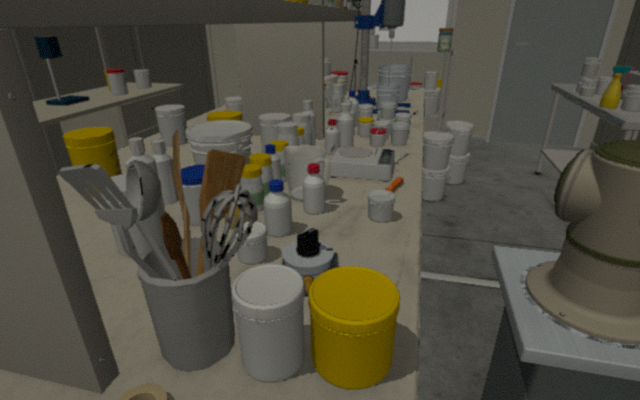

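The top view shows the regulator at about (262,211), its black knob at (260,209) and the small bottle at (415,178). The side view has the knob at about (308,243).

Run:
```python
from h import *
print(tip_reach if not callable(tip_reach) else tip_reach())
c=camera('top');f=c['frame'][170:255,215:310,::-1]
f=cv2.convertScaleAbs(cv2.resize(f,None,fx=7,fy=7,interpolation=cv2.INTER_CUBIC),alpha=1.3)
cv2.imwrite('pics/topc.png',f)
print(onz(c,(260,210),0.08), onz(c,(320,400),-.0))
```

```text
0.017
[0.52506143 0.05519889 0.08      ] [ 0.15380969 -0.06083881  0.        ]
```

View pics/topc.png

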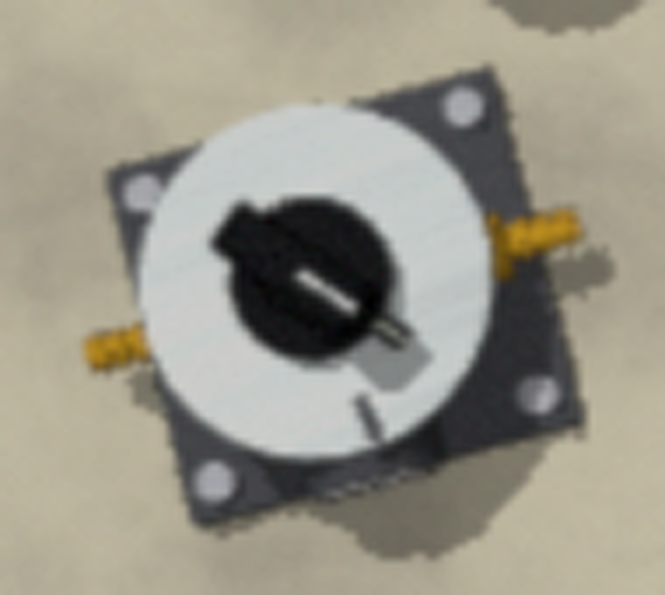

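The crop shows the plate centred at about (317,281), the rib from (360,397) to (378,440), the white line from (298,272) to (357,310) and the nib at about (400,335). So the pointer is about 0.65 rad counter-clockwise of the mark.

Run:
```python
from h import *
s=state();c=camera('top')
P=lambda u,v,z:onz(c,(215+(u+.5)/7-.5,170+(v+.5)/7-.5),z)[:2]
f=c['frame'][170:255,215:310].astype(int)
m=((f.min(2)>150)&(f[:,:,2]>=f[:,:,0]-4)).astype(np.uint8)
k=max(cv2.findContours(m,0,cv2.CHAIN_APPROX_NONE)[0],key=cv2.contourArea)
h=cv2.convexHull(k);(x,y),r=cv2.minEnclosingCircle(h);print(x*7,y*7,r*7)
C=onz(c,(x+215,y+170),.061)[:2];C2=P(317,281,.061)
mk=P(369,418.5,.065);a,b=P(360,397,.065),P(378,440,.065)
l1,l2=P(298,272,.105),P(357,310,.105)
ang=lambda v:np.arctan2(v[1],v[0])
print('C',C,C2,'mark r',np.linalg.norm(mk-C2),'mark ang',ang(mk-C2),ang(b-a),'pointer',ang(l2-l1))
bar=P(226,225,.105);print('bar end',bar,'nib',P(403,340,.075),ang(P(403,340,.075)-C2))
L,Rr=P(90,352,.04),P(578,225,.04);print('barbs',ang(Rr-L), (L+Rr)/2)
print('tool yaw',s['ee_rot'],s['position'])
# tool y axis dir
print(Ro.from_euler('xyz',s['ee_rot']).as_matrix().round(3))
```

```text
254.55653381347656 312.26087188720703 139.39212226867676
C [0.51755733 0.07500443] [0.52726869 0.05855903] mark r 0.04157649694865333 mark ang -2.746135311208622 -2.7227396495096 pointer -2.129893915911145
bar end [0.53818327 0.07613008] nib [0.5100075  0.03223052] -2.1511041089223544
barbs -1.3084077862029273 [0.52697239 0.05708047]
tool yaw [-3.14089360e+00 -2.05848777e-04  2.77173917e+00] [0.18968394 0.4894077  0.24796735]
[[-0.932  0.361 -0.   ]
 [ 0.361  0.932 -0.001]
 [ 0.    -0.001 -1.   ]]
```

```bash
python3 -m pendant '[[[2.8,-3.6,0,0,0,0.114,1],[2.8,-3.6,0,0,0,0.114,1],[2.8,-3.6,0,0,0,0.114,1],[2.8,-3.6,0,0,0,0.114,1],[2.8,-3.6,0,0,0,0.114,1],[2.8,-3.6,0,0,0,0.114,1],[2.8,-3.6,-0.5,0,0,0.114,1],[2.8,-3.6,-0.5,0,0,0.114,1],[2.8,-3.6,-0.5,0,0,0.114,1],[2.8,-3.6,-0.5,0,0,0.114,1],[2.8,-3.6,-0.5,0,0,0.114,1],[2.8,-3.6,-0.5,0,0,0.114,1]]]' 20
python3 -m pendant '[[[0,0,0,0,0,0,1],[0,0,0,0,0,0,1]]]'
python3 - <<'E'
from h import *
s=state();c=camera('wrist');save(c,'w1');print(s['position'],s['ee_rot'],s['joint_positions'],s['wrist_force'])
E
```

```text
time: 1.75
position: [0.5265, 0.0562, 0.2181]
ee_rot: [3.142, 0.0, -2.14]
wrist_force: [-0.6, 0.7, 0.3]
grip_width: 0.085
grasp_force: 0.0
time: 2.0
position: [0.5254, 0.0579, 0.2182]
ee_rot: [3.141, -0.0, -2.144]
wrist_force: [0.1, 0.0, 0.1]
grip_width: 0.0851
grasp_force: 0.0
[0.5254068  0.05787729 0.21820821] [ 3.14101215e+00 -6.29854667e-05 -2.14422063e+00] [-1.12214963e-01  3.45870967e-01  1.53301314e+00  2.11879197e-04
  1.26325643e+00 -2.68044749e+00] [0.13299472 0.04194089 0.09338426]
```

View pics/w1.png

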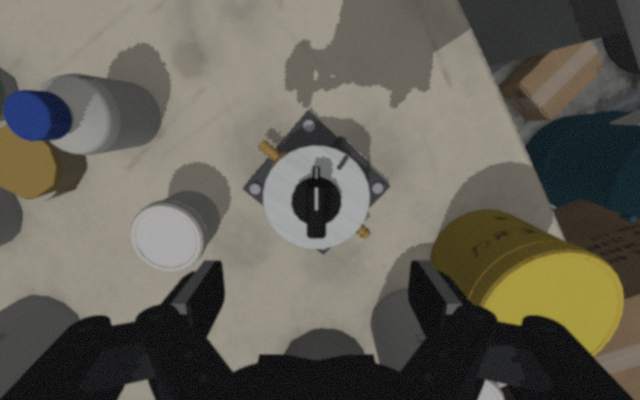

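The wrist view shows the plate centred at about (317,197), the line at (316,188 to 210), the nib up at (316,172) and the rib at about (343,160). The bar is in line with the tool's x.

```bash
cat > meas.py <<'E'
from h import *
import sys
def crop(n,x0,y0,w,h,k):
    s=state();c=camera('wrist')
    f=cv2.resize(c['frame'][y0:y0+h,x0:x0+w,::-1],None,fx=k,fy=k,interpolation=cv2.INTER_CUBIC)
    cv2.imwrite('pics/'+n+'.png',cv2.convertScaleAbs(f,alpha=1.5));return s,c
E
python3 - <<'E'
from meas import *
s,c=crop('w1c',255,130,125,125,4.8)
f=c['frame'].astype(int)
m=np.zeros(f.shape[:2],np.uint8);m[130:260,255:380]=(f[130:260,255:380].min(2)>115)&(f[130:260,255:380,2]>=f[130:260,255:380,0]-3)
k=max(cv2.findContours(m,0,cv2.CHAIN_APPROX_NONE)[0],key=cv2.contourArea)
print(cv2.fitEllipse(cv2.convexHull(k)))
E
```

```text
((315.760986328125, 196.50811767578125), (102.65081787109375, 106.29232788085938), 93.54492950439453)
```

View pics/w1c.png

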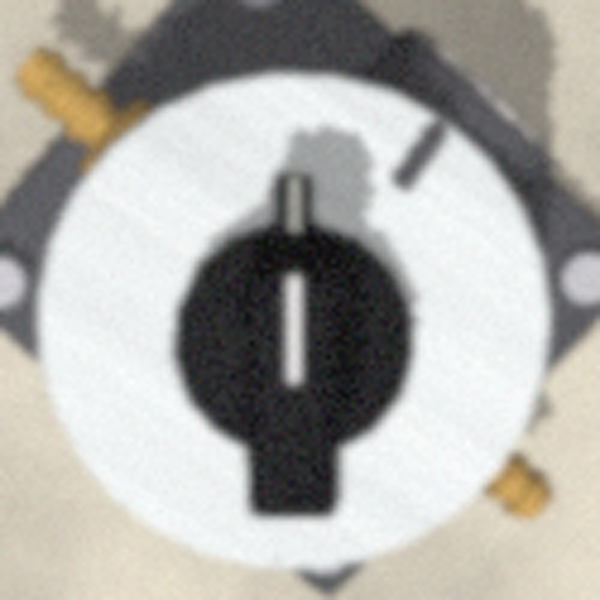

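The crop shows the line from (294,272) to (295,385), the nib tip at (293,175) and the rib from (402,185) to (440,128). The plate is about (293,320).

Run:
```python
from meas import *
s=state();c=camera('wrist')
P=lambda u,v,z:onz(c,(255+(u+.5)/4.8-.5,130+(v+.5)/4.8-.5),z,s)[:2]
C=onz(c,(315.76,196.5),.061,s)[:2]
ang=lambda v:np.arctan2(v[1],v[0])
a,b=P(402,185,.065),P(440,128,.065)
print('C',C,'markang',ang((a+b)/2-C),ang(b-a),np.linalg.norm((a+b)/2-C))
print('ptr',ang(P(294,272,.105)-P(295,385,.105)),ang(P(293,178,.075)-C),'linemid/bar', P(294,272,.105),P(295,385,.105))
print(s['position'],s['ee_rot'])
```

```text
C [0.5273621  0.05881359] markang -2.772218444024573 -2.7149668225653176 0.040138223270941346
ptr -2.1351652479654053 -2.14130325199045 linemid/bar [0.51666498 0.04248939] [0.52690047 0.05865787]
[0.5253148  0.05839859 0.21853937] [-3.14153760e+00  1.87155952e-04 -2.14279535e+00]
```

```bash
python3 -m pendant '[[[0.2,0.05,-2.5,0,0,0,0.6],[0,0,-2.5,0,0,0,0.6],[0,0,-2.5,0,0,0,0.6],[0,0,-2.0,0,0,0,0.6],[0,0,-1.5,0,0,0,0.6],[0,0,-1.0,0,0,0,0.6],[0,0,-0.45,0,0,0,0.6],[0,0,0,0,0,0,0.6],[0,0,0,0,0,0,0.6]]]' 20
python3 - <<'E'
from h import *
s=state();print(s['position'],s['ee_rot'])
E
```

```text
time: 3.28
position: [0.528, 0.058, 0.0943]
ee_rot: [-3.141, 0.0, -2.143]
wrist_force: [0.5, 0.6, -0.9]
grip_width: 0.0515
grasp_force: 0.0
[0.5280425  0.05796412 0.09427938] [-3.14077116e+00  4.07449864e-04 -2.14342233e+00]
```

```bash
python3 -m pendant '[[[-0.06,0.08,0,0,0,0,0.3],[0,0,0,0,0,0,0.1],[0,0,0,0,0,0,0.1],[0,0,0,0,0,0,0.1],[0,0,0,0,0,0,0.1],[0,0,0,0,0,0,0.1]]]' 40
python3 - <<'E'
from h import *
s=state();print(s['position'],s['ee_rot'],s['ft_torque'])
E
```

```text
time: 4.03
position: [0.527, 0.059, 0.0941]
ee_rot: [3.141, 0.0, -2.143]
wrist_force: [-4.1, 1.8, 5.6]
grip_width: 0.0155
grasp_force: 43.5
[0.52695204 0.05902694 0.0940727 ] [ 3.14100494e+00  2.83154417e-05 -2.14338065e+00] [ 0.46816442  0.69987022 -0.04219622]
```

```bash
python3 -m pendant '[[[0,0,0,0,0,-0.06,0.1],[0,0,0,0,0,-0.06,0.1],[0,0,0,0,0,-0.06,0.1],[0,0,0,0,0,-0.06,0.1],[0,0,0,0,0,-0.06,0.1],[0,0,0,0,0,-0.06,0.1],[0,0,0,0,0,-0.06,0.1],[0,0,0,0,0,-0.06,0.1],[0,0,0,0,0,-0.06,0.1],[0,0,0,0,0,-0.06,0.1],[0,0,0,0,0,0,0.1]]]'
python3 - <<'E'
from meas import *
s,c=crop('w2c',250,170,140,130,4.2)
s=state();print(s['position'],s['ee_rot'],s['ft_torque'],s['wrist_force'],s['joint_positions'])
E
```

```text
time: 5.4
position: [0.5265, 0.0595, 0.094]
ee_rot: [3.14, -0.001, -2.744]
wrist_force: [-4.6, 3.6, 7.7]
grip_width: 0.0154
grasp_force: 43.9
[0.52649209 0.0594934  0.09404505] [ 3.13978549e+00 -1.14723443e-03 -2.74354526e+00] [ 0.92338094  1.17400141 -0.02081018] [-6.02761106  3.95306768  7.57330074] [-1.09249950e-01  4.97781407e-01  1.66636424e+00  1.23141549e-03
  9.79328059e-01 -2.07878021e+00]
```

View pics/w2c.png

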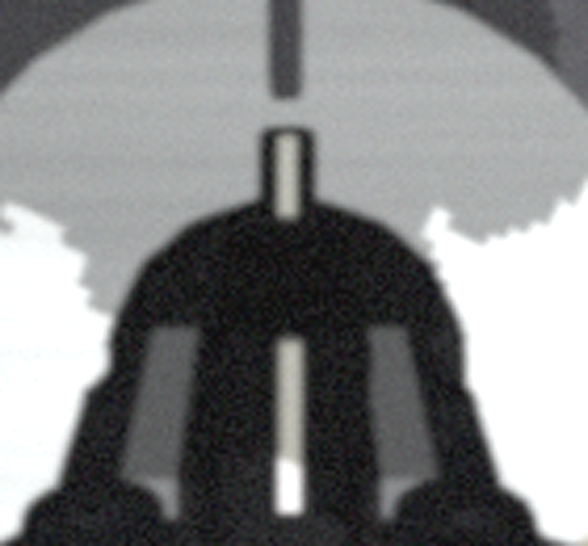

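The nib (287,130), white line (289,340) and rib (285,95) are in one line, so the pointer is at the mark. Next comes a gentle lift.

```bash
python3 -m pendant '[[[-0.04,0.03,0.15,0,0,0,0.1],[0,0,0.15,0,0,0,0.1],[0,0,0.15,0,0,0,0.1],[0,0,0.15,0,0,0,0.1],[0,0,0.15,0,0,0,0.1],[0,0,0,0,0,0,0.1],[0,0,0,0,0,0,0.1]]]'
```

```text
time: 6.32
position: [0.5262, 0.0594, 0.1006]
ee_rot: [3.14, -0.001, -2.743]
wrist_force: [-2.6, 4.8, -5.7]
grip_width: 0.0153
grasp_force: 41.9
```

```bash
python3 -m pendant '[[[0,0,0.09,0,0,-0.02,0.1],[0,0,0,0,0,-0.02,0.1],[0,0,0,0,0,0,0.1]]]'
```

```text
time: 6.7
position: [0.5261, 0.0594, 0.1016]
ee_rot: [3.14, -0.002, -2.784]
wrist_force: [-2.6, 4.1, -7.0]
grip_width: 0.0151
grasp_force: 41.9
```

```bash
python3 -m pendant '[[[0,0,0,0,0,-0.02,0.1],[0,0,0,0,0,-0.02,0.1],[0,0,0,0,0,0,0.1]]]'
```

```text
time: 7.08
position: [0.5261, 0.0594, 0.1016]
ee_rot: [3.14, -0.002, -2.824]
wrist_force: [-2.4, 5.1, -7.0]
grip_width: 0.0151
grasp_force: 41.9
```

```bash
python3 -m pendant '[[[0,0,0,0,0,-0.02,0.1],[0,0,0,0,0,-0.02,0.1],[0,0,0,0,0,0,0.1]]]'
```

```text
time: 7.45
position: [0.5261, 0.0594, 0.1015]
ee_rot: [3.14, -0.002, -2.864]
wrist_force: [-3.3, 5.1, -7.9]
grip_width: 0.0153
grasp_force: 41.9
```

```bash
python3 -m pendant '[[[0,0,0,0,0,-0.02,0.1],[0,0,0,0,0,-0.01,0.1],[0,0,0,0,0,0,0.1]]]'
```

```text
time: 7.82
position: [0.5261, 0.0595, 0.1015]
ee_rot: [3.14, -0.002, -2.894]
wrist_force: [-2.6, 5.1, -6.8]
grip_width: 0.0155
grasp_force: 41.8
```

```bash
python3 -m pendant '[[[0,0,0,0,0,-0.02,0.1],[0,0,0,0,0,-0.01,0.1],[0,0,0,0,0,0,0.1]]]'
```

```text
time: 8.2
position: [0.5261, 0.0595, 0.1015]
ee_rot: [3.14, -0.002, -2.924]
wrist_force: [-2.3, 5.7, -6.2]
grip_width: 0.0152
grasp_force: 41.9
```

```bash
python3 -m pendant '[[[0,0,0,0,0,-0.02,0.1],[0,0,0,0,0,-0.01,0.1],[0,0,0,0,0,0,0.1]]]'
```

```text
time: 8.57
position: [0.5261, 0.0595, 0.1015]
ee_rot: [3.14, -0.002, -2.954]
wrist_force: [-2.3, 4.4, -6.3]
grip_width: 0.0153
grasp_force: 41.9
```

```bash
python3 -m pendant '[[[0,0,0,0,0,-0.02,0.1],[0,0,0,0,0,-0.01,0.1],[0,0,0,0,0,0,0.1]]]'
```

```text
time: 8.95
position: [0.5261, 0.0596, 0.1015]
ee_rot: [3.14, -0.002, -2.984]
wrist_force: [-2.5, 5.4, -7.1]
grip_width: 0.0149
grasp_force: 41.9
```

```bash
python3 -m pendant '[[[0,0,0,0,0,-0.02,0.1],[0,0,0,0,0,-0.01,0.1],[0,0,0,0,0,0,0.1]]]'
```

```text
time: 9.32
position: [0.5261, 0.0596, 0.1015]
ee_rot: [3.14, -0.002, -3.014]
wrist_force: [-2.6, 7.0, -5.7]
grip_width: 0.0152
grasp_force: 41.9
```

```bash
python3 -m pendant '[[[0,0,0,0,0,-0.02,0.1],[0,0,0,0,0,-0.01,0.1],[0,0,0,0,0,0,0.1]]]'
```

```text
time: 9.7
position: [0.5261, 0.0597, 0.1019]
ee_rot: [3.14, -0.002, -3.044]
wrist_force: [-3.0, 6.5, -2.7]
grip_width: 0.015
grasp_force: 42.4
```

The pull dropped to 2.7 N, so the catch is found. Raising further in two steps.

```bash
python3 -m pendant '[[[0,0,0,0,0,-0.01,0.1],[0,0,0.1,0,0,0,0.1],[0,0,0.1,0,0,0,0.1],[0,0,0.1,0,0,0,0.1],[0,0,0,0,0,0,0.1],[0,0,0,0,0,0,0.1]]]'
```

```text
time: 10.45
position: [0.5262, 0.0597, 0.1049]
ee_rot: [3.14, -0.002, -3.054]
wrist_force: [-3.4, 6.1, -2.4]
grip_width: 0.0153
grasp_force: 42.4
```

```bash
python3 -m pendant '[[[0,0,0.1,0,0,0,0.1],[0,0,0.1,0,0,0,0.1],[0,0,0.1,0,0,0,0.1],[0,0,0.1,0,0,0,0.1],[0,0,0.08,0,0,0,0.1],[0,0,0,0,0,0,0.1],[0,0,0,0,0,0,0.1]]]'
```

```text
time: 11.32
position: [0.5261, 0.0596, 0.1094]
ee_rot: [3.14, -0.002, -3.054]
wrist_force: [-3.1, 5.7, -6.0]
grip_width: 0.0154
grasp_force: 42.2
```

```bash
python3 -m pendant '[[[0,0,0.1,0,0,0,0.1],[0,0,0,0,0,0,0.1],[0,0,0,0,0,0,0.1],[0,0,0,0,0,0,0.1]]]'
```

```text
time: 11.82
position: [0.5261, 0.0596, 0.1103]
ee_rot: [3.14, -0.002, -3.054]
wrist_force: [-3.6, 5.8, -6.1]
grip_width: 0.0149
grasp_force: 42.0
```

The force matches the stem at 10 mm, on its end stop. I'll relax the spring, open and retreat upward.

```bash
python3 -m pendant '[[[0,0,-0.15,0,0,0,0.1],[0,0,-0.15,0,0,0,0.1],[0,0,-0.15,0,0,0,0.1],[0,0,-0.05,0,0,0,0.1],[0,0,0,0,0,0,0.1]]]'
python3 -m pendant '[[[0,0,0,0,0,0,0.3],[0,0,0,0,0,0,0.5],[0,0,0,0,0,0,0.6],[0,0,0,0,0,0,0.6]]]'
python3 -m pendant '[[[0,0,1,0,0,0,0.6],[0,0,2,0,0,0,0.6],[0,0,3,0,0,0,0.6],[0,0,3,0,0,0,0.6],[0,0,2,0,0,0,0.6],[0,0,0,0,0,0,0.6],[0,0,0,0,0,0,0.6]]]'
python3 - <<'E'
from meas import *
s,c=crop('w3c',245,120,140,140,4.2)
c=camera('side');f=cv2.resize(c['frame'][215:305,260:360,::-1],None,fx=6,fy=6,interpolation=cv2.INTER_CUBIC);cv2.imwrite('pics/s3.png',cv2.convertScaleAbs(f,alpha=1.5))
print(s['position'],s['ee_rot'],s['wrist_force'])
E
```

```text
time: 12.45
position: [0.5262, 0.0597, 0.1058]
ee_rot: [3.14, -0.002, -3.054]
wrist_force: [-3.8, 5.9, -1.8]
grip_width: 0.0153
grasp_force: 42.5
time: 12.95
position: [0.527, 0.0589, 0.1061]
ee_rot: [-3.141, 0.001, -3.054]
wrist_force: [0.8, 0.1, 0.2]
grip_width: 0.0514
grasp_force: 0.0
time: 13.82
position: [0.5264, 0.0591, 0.2153]
ee_rot: [3.141, -0.001, -3.053]
wrist_force: [0.4, -1.1, -0.4]
grip_width: 0.0512
grasp_force: 0.0
[0.5264353  0.05912286 0.21531036] [ 3.14143362e+00 -1.07665959e-03 -3.05339136e+00] [ 0.40920042 -1.06006216 -0.36640006]
```

View pics/w3c.png

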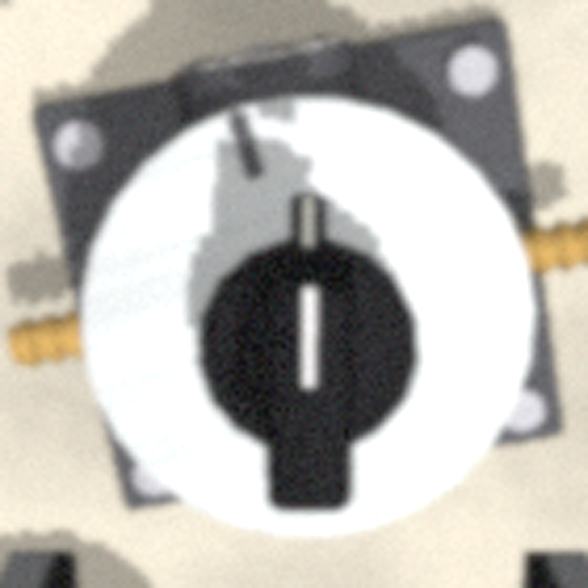

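View pics/s3.png

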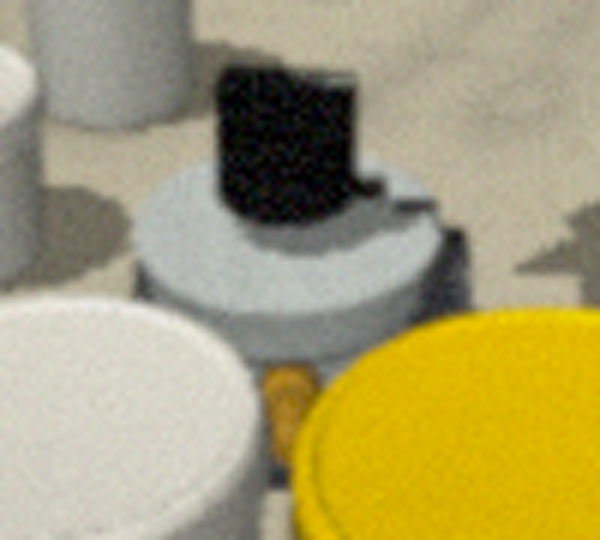

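The wrist crop shows the pointer straight up at (309,200), clockwise of the rib at (247,145). The side crop shows the raised bar from (218,70) to (355,85), with its shadow on the plate detached from it. Checking the rise numerically.

Run:
```python
from h import *
c=camera('side');C=np.array([.5273,.0588]);u=np.array([np.cos(-3.054),np.sin(-3.054)]);n=np.array([-u[1],u[0]])
def pr(p):
    x=np.array(c['R'])@p+np.array(c['t']);q=np.array(c['K'])@(x/x[2]);return ((q[:2]-[260,215])*6).round(1)
print('plate centre',pr(np.r_[C,.061]))
for r in(0,.005,.01):
    print(r,*[pr(np.r_[C+a*.022*u+b*.008*n,.105+r]) for a in(-1,1) for b in(-1,1)],'nib',pr(np.r_[C+.032*u,.071+r]))
```

```text
plate centre [282.  215.7]
0 [205.5 104.2] [216.1  79.7] [344.2 114.4] [352.2  89.4] nib [379.9 196.8]
0.005 [204.9  90.3] [215.6  65.9] [344.  100.3] [352.1  75.6] nib [379.9 183.4]
0.01 [204.4  76.2] [215.1  52.1] [343.9  86.2] [352.   61.6] nib [379.9 169.9]
```

Run:
```python
from h import *
a=cv2.imread('pics/side0.png');b=camera('side')['frame'][:,:,::-1]
for f in(a,b):
    m=f[215:262,290:325].max(2)<30;ys,xs=np.nonzero(m);print(ys.min()+215,ys.max()+215,xs.min()+290,xs.max()+290,m.sum())
f=cv2.resize(np.hstack([a[215:275,270:350],b[215:275,270:350]]),None,fx=5,fy=5,interpolation=cv2.INTER_CUBIC);cv2.imwrite('pics/cmp.png',cv2.convertScaleAbs(f,alpha=1.5))
```

```text
230 256 297 319 468
226 251 296 322 504
```

View pics/cmp.png

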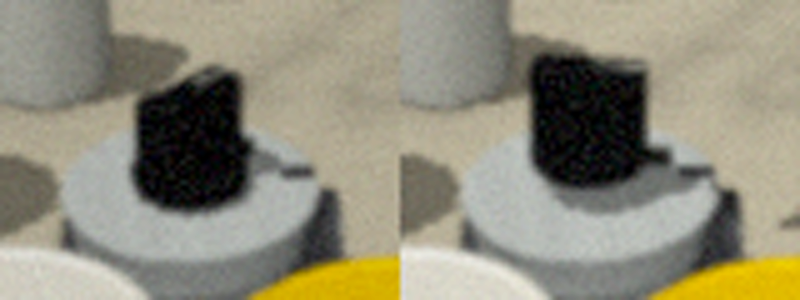

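In the before and after view, the disc's lower edge goes from row 256 to row 251. A 10 mm rise should move it about 4.6 px, so the stem is fully out.

```bash
python3 -c "
from workcell import *
print(job_done())"
```

```text
the job is handed in; nothing more can be done
None
```

The knob was turned to the mark and eased clockwise about 0.3 rad to the catch, then drawn up until the stem was about 10 mm out (by force and camera). It was then let go, and the job is handed in.

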